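Crank the blue feed valve to its set mark

ROBOT

A 6-joint arm with a two-finger parallel gripper is mounted at the origin on a cart in front of the work surface, level with it; the furniture and walls round the work are solid. World frame = base frame: x ahead of the robot, y to its left, z up, the work surface at z = 0. Lengths are in m, angles in rad, forces in N, time in s.
With the tool pointing down it reaches from about 0.3 to 0.875 m from the base axis. Payload 6.4 kg.
Tool frame: the origin (TCP) lies on the centre line of the jaws, within the pads' length; the fingertips stand ctrl.tip_extent ahead of it and the grasp point (between the pads) lies 8 mm behind it (ctrl.tip_extent is the distance from the TCP to the fingertips, in m); z points along the fingers, y is the line along which they close (so a half turn about z gives the same grasp; the last joint's range is limited). The gripper opens to 85 mm and grips with 20 to 120 N. Pads are 22 mm wide; open, the fingers measure 114 mm over their backs; the gripper's body (76 mm by 85 mm) begins 54 mm behind the grasp point. The pads swing forward as they close: fully open they stand 13 mm farther back than shut.
Start: joints at [1.129, 0.181, 1.607, -0, 1.354, -0.206], TCP at [0.134, 0.559, 0.242] pointing down, gripper open.
Joint ranges: [-2.99, 2.99], [-0.89, 2.07], [0.3, 2.58], [-1.14, 4.28], [0, 2.63], [-3.12, 3.12]. Speed limits (rad/s): [2.57, 2.57, 3.01, 3.14, 3.14, 3.14].

INTERFACE

Orientations are given as a unit quaternion [w, x, y, z].
In Python, from bench import ctrl gives the robot as it stands.
- The arm moves only by the shell command python3 -m handwheel 'ROWS'. ROWS is JSON, a list of rows, each a list of 7 numbers: the turn, a rotation vector about the tool's x, y, z as a fraction of full scale, then the shift along the tool's x, y, z as a fraction of full scale, then the opening, from 0 (shut) to 1 (fully open). In form: [[rx, ry, rz, x, y, z, jaw], ...]. A call has exactly 8 rows; each row shifts and turns the commanded pose from where the row before left it, along the tool's axes as they then stand; what a row does not reach is not made up. Full scale, the value 1, is 300 mm for a shift and pi rad for a turn. A row lasts 1/10 s, in which the tool goes at most 50 mm and 8.59 degrees, less where a joint would pass 70% of its speed; a pose out of reach is approached as far as the arm can. A call with a number of a shift or a turn outside -1 to 1 is refused whole. A call with a gripper value outside its range is refused whole. The fingers move at their own pace and stop on an object; the grip force is fixed at half the most. Time passes only in rows, so rows that do not move let the fingers close, or fill a call up. It gives the time, the measured TCP pose, the force, the opening and the grip force at its end, in the units of the state.
- ctrl.get_obs(): the state, without advancing time (a new reading comes with each control period).
- ctrl.camera(name): name is "scene" or "top" or "wrist"; returns the picture (400x640x3 uint8, blue, green, red); there is no depth.
- ctrl.camera_model(name): a dict with "camera_matrix" (3x3 intrinsics, pixels), "cam_to_world" (4x4, takes a point from camera to world coordinates). Camera axes: x right, y up, looking along -z (the intrinsics and any distortion apply to the point x, -y, -z); pixel columns grow to the right and rows downward; lengths in m; the calibration is good to about 2 mm. The wrist camera is an equidistant fisheye: a pixel r from the principal point sees the ray r / f radians off the axis. A picture is of the moment at which its call begins: read the wrist's pose just before it. camera_model takes no time and is no camera call; for the wrist camera it gives the pose at the moment of the call.
- ctrl.hand_in(): hands the job in; it is judged then, once.
The state is a dict: "time_s": time; "q": joint angles; "dq": joint speeds; "joint_efforts": joint torques, N m; "eef_pos": TCP position; "eef_rot": TCP orientation; "wrist_force": force on the tool from outside, world axes, zero at the start; "torque": the same for the moment, N m; "opening": opening from 0.0 (shut) to 1.0 (fully open); "grasp_force": force on a finger pad.
Only numpy, scipy, OpenCV 4.12 (cv2) and the standard library are available. Lean on these libraries where they do the work, as an engineer would, in place of code of your own. Each camera call takes 0.05 s, during which the arm holds its last target. There are 200 camera calls.

TASK

Take the black crank handle of the blue handwheel and crank the wheel round until its yellow pointer, beside the handle, stands at the green mark of its own dial, then let go. Leave the red handwheel as it is.

Things in the scene. Friction and masses are not known exactly. Their poses are not given: they have to be found in the camera images.
- blue_valve: Fixed valve stand with the blue handwheel; white dial, 156 mm diameter, top 50 mm above the bench. Origin on the wheel's upright axis at bench level, z up. Green mark on the dial's edge towards this body's -x, 72 mm from the axis, top at 61 mm. Wheel rim radius 50 mm, 12 mm thick, middle at 68 mm; hub top at 80 mm. It turns either way without stops, about 3 N at the handle, and stays put.
- blue_handle (a point): Centre of the black upright crank handle on the blue rim: round post, 18 mm diameter, spins on its pin, from 78 to 128 mm above the bench; this point at 103 mm, 50 mm from the axis. The yellow pointer stands out from the rim beside it, in the same direction, so it is at the mark when the handle lies between axis and mark. It starts 90 to 180 degrees from the mark, on either side.
- red_handle (a point): Centre of the same handle on the red wheel of a second, otherwise identical valve stand (with a green mark of its own), which is to be left alone. The stands are at least 18 cm apart, axis to axis, roughly along y, and either may be the left one.

How it is judged:
By the outcome, as a careful person would: the job done as asked, in the order asked, and still so for the second after the job is handed in, with the robot touching nothing.
It also fails if it takes over 38 s, if anything falls off the work surface, if the arm or the gripper's body presses on something with over 40 N, if the wrist force passes 120 N, or if a joint passes its speed limit or range.

## Working session

There is one attempt and no reset: what is moved stays moved. The work goes in short steps, Python scripts to look and compute and a shell command to move; the robot and the scene stay as the last step left them, time stands still between calls to the robot, and variables do not carry over. Pictures are saved under pics/ and viewed, at most 10 in all, crops included, and the job is handed in when it is done.

```bash
ls; mkdir -p pics; python3 - <<'E'
from bench import ctrl
import cv2
for n in("scene","top"):
    cv2.imwrite(f"pics/{n}0.png",ctrl.camera(n))
    m=ctrl.camera_model(n);print(n,m)
o=ctrl.get_obs();print(o,ctrl.tip_extent)
E
```

```text
pics
scene {'camera_matrix': array([[403.49473706,   0.        , 322.27448736],
       [  0.        , 403.49473706, 196.99889894],
       [  0.        ,   0.        ,   1.        ]]), 'cam_to_world': array([[-0.88092055,  0.23792673, -0.40910861,  0.14798266],
       [-0.4728515 , -0.40639164,  0.78182946,  0.40896249],
       [ 0.01975981,  0.88217725,  0.47050276,  0.49951238],
       [ 0.        ,  0.        ,  0.        ,  1.        ]])}
top {'camera_matrix': array([[508.48949887,   0.        , 310.39476292],
       [  0.        , 508.48949887, 198.7465817 ],
       [  0.        ,   0.        ,   1.        ]]), 'cam_to_world': array([[ 0.00357513,  0.98098453, -0.194053  ,  0.29557402],
       [-0.99998823,  0.00414371,  0.0025242 , -0.24360049],
       [ 0.0032803 ,  0.19404169,  0.9809878 ,  1.07361827],
       [ 0.        ,  0.        ,  0.        ,  1.        ]])}
{'time_s': 0.1, 'q': array([ 1.12869731e+00,  1.81467921e-01,  1.60792303e+00,  2.07536879e-05,
        1.35379515e+00, -2.06281426e-01]), 'dq': array([-0.00159655, -0.00011328, -0.00220553,  0.00066691, -0.00017462,
       -0.00056864]), 'joint_efforts': array([ 1.74521920e-04, -4.45881593e+01, -3.52235520e+01, -3.12315988e-04,
        4.26480139e-03, -8.20849266e-06]), 'eef_pos': array([0.13409672, 0.55864726, 0.24146631]), 'eef_rot': array([-2.63393926e-04,  1.17637968e-01,  9.93056229e-01, -7.51995982e-04]), 'wrist_force': array([-0.06751295,  0.12323023,  0.04845113]), 'torque': array([ 0.00355375,  0.00330671, -0.00764592]), 'grasp_force': 0.0, 'opening': 1.000516769076565} 0.011
```

View pics/top0.png

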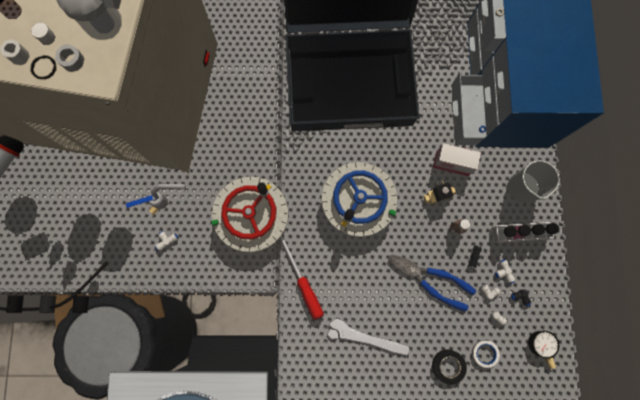

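View pics/scene0.png

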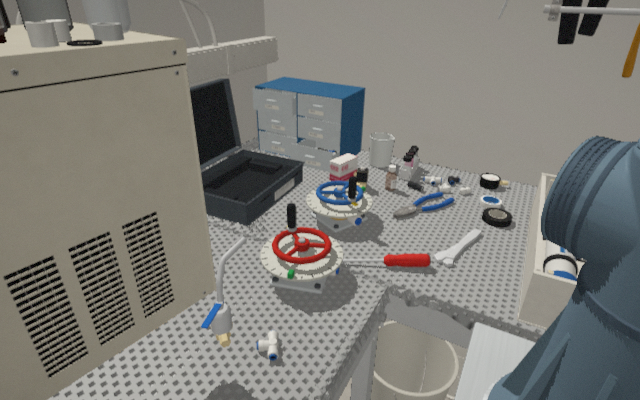

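The top view shows the blue wheel's hub near (361,197), its handle near (349,214) and its green mark near (392,212). The red wheel is to the left at (250,212). I'll enlarge the blue wheel.

```bash
python3 - <<'E'
import cv2
im=cv2.imread("pics/top0.png")[150:250,300:420]
cv2.imwrite("pics/crop0.png",cv2.resize(im,None,fx=6,fy=6,interpolation=cv2.INTER_CUBIC))
E
```

```text
(no output)
```

View pics/crop0.png

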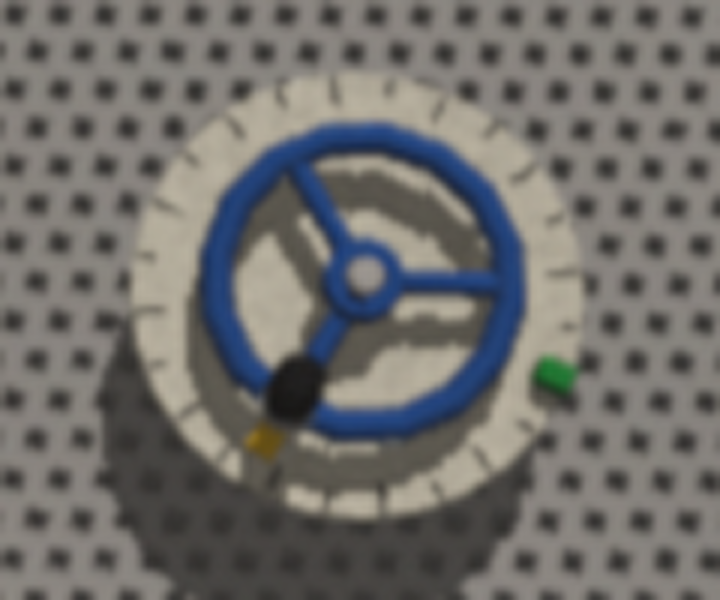

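```bash
cat > h.py <<'E'
import numpy as np
from bench import ctrl
def px(name,u,v,z):
    m=ctrl.camera_model(name);K=m["camera_matrix"];T=m["cam_to_world"]
    d=T[:3,:3]@np.array([(u-K[0,2])/K[0,0],-(v-K[1,2])/K[1,1],-1]);o=T[:3,3]
    return o+d*(z-o[2])/d[2]
E
python3 - <<'E'
from h import *
P={}
for n,u,v,z in[("hub",367,272,.08),("rim",363,281,.07),("dial",357,296,.05),("handle",295,388,.103),("ptr",265,440,.068),("mark",555,375,.061)]:
    P[n]=px("top",300+(u-2.5)/6,150+(v-2.5)/6,z);print(n,P[n].round(4))
c=(P["hub"]+P["rim"]+P["dial"])/3
for n in("handle","ptr","mark"):
    d=P[n]-c;print(n,np.degrees(np.arctan2(d[1],d[0])),np.hypot(*d[:2]))
print(c)
from scipy.spatial.transform import Rotation as R
o=ctrl.get_obs();print(R.from_quat(o["eef_rot"][[1,2,3,0]]).as_matrix().round(3))
print(px("top",250,212,.07),px("top",262,188,.103))
E
```

```text
hub [ 0.5003 -0.3466  0.08  ]
rim [ 0.4993 -0.3463  0.07  ]
dial [ 0.4981 -0.3462  0.05  ]
handle [ 0.4573 -0.3204  0.103 ]
ptr [ 0.4456 -0.313   0.068 ]
mark [ 0.4691 -0.4114  0.061 ]
handle 148.26646513964658 0.049317339824099644
ptr 148.153035903814 0.06321299106272402
mark -114.87787088592886 0.07166540624902744
[ 0.49925929 -0.34635011  0.06666667]
[[-0.972  0.234 -0.001]
 [ 0.234  0.972 -0.001]
 [ 0.    -0.002 -1.   ]]
[ 0.46656125 -0.1254381   0.07      ] [ 0.50857506 -0.15148917  0.103     ]
```

The blue axis is at (0.499, -0.346), with the handle at 148° and the mark at 245°. So the wheel needs about +97° counter-clockwise. First I'll travel high to above the handle.

```bash
python3 -m handwheel '[[0,0,0,-0.04,-0.06,0,1],[0,0,0,-0.083,-0.1245,0,1],[0,0,0,-0.083,-0.1245,0,1],[0,0,0,-0.083,-0.1245,0,1],[0,0,0,-0.083,-0.1245,0,1],[0,0,0,-0.083,-0.1245,0,1],[0,0,0,-0.083,-0.1245,0,1],[0,0,0,-0.083,-0.1245,0,1]]'
python3 -m handwheel '[[0,0,0,-0.083,-0.1245,0,1],[0,0,0,-0.083,-0.1245,0,1],[0,0,0,-0.083,-0.1245,0,1],[0,0,0,-0.083,-0.1245,0,1],[0,0,0,-0.083,-0.1245,0,1],[0,0,0,-0.083,-0.1245,0,1],[0,0,0,-0.06,-0.09,0,1],[0,0,0,-0.03,-0.045,0,1]]'
cat >> h.py <<'E'
from scipy.spatial.transform import Rotation as Ro
def rot(): return Ro.from_quat(ctrl.get_obs()["eef_rot"][[1,2,3,0]]).as_matrix()
def to(t):
    o=ctrl.get_obs();d=np.array(t)-o["eef_pos"]
    print("pos",o["eef_pos"].round(4),"shift frac",(rot().T@d/.3).round(4))
    D=rot().T;print("rotvec to level frac",(Ro.from_matrix(D@R0).as_rotvec()/np.pi).round(4))
R0=np.array([[-.972,.234,0],[.234,.972,0],[0,0,-1.]])
E
python3 -c "
from h import *
to([.4573,-.3204,.19])"
```

```text
time_s: 0.9
eef_pos: [0.2501, 0.2423, 0.2421]
eef_rot: [0.0, 0.117, 0.993, 0.0]
wrist_force: [0.4, 0.3, 0.3]
opening: 1.003
grasp_force: 0.0
time_s: 1.7
eef_pos: [0.3602, -0.0572, 0.2422]
eef_rot: [-0.0, 0.119, 0.993, -0.0]
wrist_force: [-0.3, 0.0, 0.5]
opening: 1.005
grasp_force: 0.0
pos [ 0.3602 -0.0572  0.2422] shift frac [-0.5222 -0.7755  0.1741]
rotvec to level frac [-0.0001 -0.     -0.0009]
```

```bash
python3 -m handwheel '[[0,0,0,-0.05,-0.075,0,1],[0,0,0,-0.08,-0.12,0,1],[0,0,0,-0.085,-0.125,0.01,1],[0,0,0,-0.085,-0.125,0.02,1],[0,0,0,-0.085,-0.125,0.04,1],[0,0,0,-0.07,-0.105,0.04,1],[0,0,0,-0.045,-0.07,0.04,1],[0,0,0,-0.02,-0.03,0.02,1]]'
python3 - <<'E'
from h import *
import cv2
to([.4573,-.3204,.10])
m=ctrl.camera_model("wrist");im=ctrl.camera("wrist");cv2.imwrite("pics/w1.png",im)
print(m)
E
```

```text
time_s: 2.5
eef_pos: [0.4569, -0.3187, 0.1894]
eef_rot: [-0.001, 0.119, 0.993, 0.001]
wrist_force: [-0.3, -0.8, -0.2]
opening: 0.998
grasp_force: 0.0
pos [ 0.4569 -0.3187  0.1894] shift frac [-0.0032 -0.0054  0.298 ]
rotvec to level frac [ 0.0004 -0.0006 -0.0004]
{'camera_matrix': array([[309.70691629,   0.        , 317.9765814 ],
       [  0.        , 309.70691629, 201.99117824],
       [  0.        ,   0.        ,   1.        ]]), 'cam_to_world': array([[ 0.23483671, -0.9339365 , -0.26947046,  0.38852281],
       [ 0.97203403,  0.22598948,  0.06386395, -0.30176649],
       [ 0.00125261, -0.27693206,  0.96088869,  0.32169178],
       [ 0.        ,  0.        ,  0.        ,  1.        ]])}
```

View pics/w1.png

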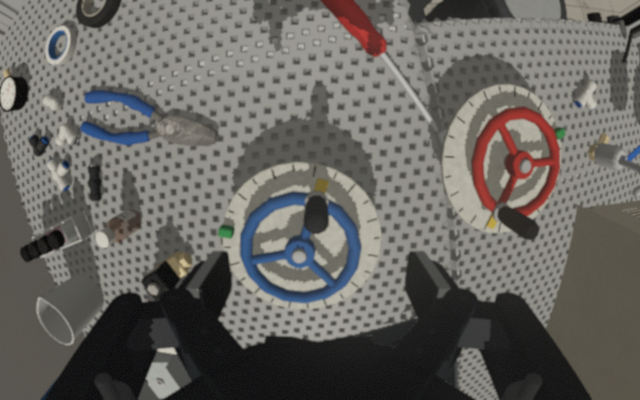

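The wrist view has the handle at about (316,214), hub (299,253), pointer (320,186) and mark (226,232). I'll check these against the estimate by projection.

```bash
cat >> h.py <<'E'
def wpx(u,v,z,m):
    K=m["camera_matrix"];T=m["cam_to_world"]
    a=np.array([u-K[0,2],v-K[1,2]])/K[0,0];r=np.hypot(*a)
    s=np.sin(r)/r;d=T[:3,:3]@np.array([a[0]*s,-a[1]*s,-np.cos(r)]);o=T[:3,3]
    return o+d*(z-o[2])/d[2]
E
python3 - <<'E'
from h import *
m=ctrl.camera_model("wrist")
for n,u,v,z in[("hub",299,253,.08),("handle",316,214,.103),("ptr",320,186,.068),("mark",226,232,.061)]:print(n,wpx(u,v,z,m).round(4))
E
```

```text
hub [ 0.4966 -0.3444  0.08  ]
handle [ 0.4583 -0.3199  0.103 ]
ptr [ 0.4462 -0.3137  0.068 ]
mark [ 0.4695 -0.4091  0.061 ]
```

The two estimates agree within about 2 mm, so I'll descend and then close.

```bash
python3 -m handwheel '[[0,0,0,-0.004,-0.004,0.04,1],[0,0,0,0,0,0.06,1],[0,0,0,0,0,0.06,1],[0,0,0,0,0,0.055,1],[0,0,0,0,0,0.045,1],[0,0,0,0,0,0.03,1],[0,0,0,0,0,0.01,1],[0,0,0,0,0,0,0.6]]'
python3 -m handwheel '[[0,0,0,0,0,0,0.4],[0,0,0,0,0,0,0.25],[0,0,0,0,0,0,0],[0,0,0,0,0,0,0],[0,0,0,0,0,0,0],[0,0,0,0,0,0,0],[0,0,0,0,0,0,0],[0,0,0,0,0,0,0]]'
python3 - <<'E'
from h import *
import cv2
o=ctrl.get_obs();p=o["eef_pos"];print(p,o["wrist_force"],o["opening"])
for c in([.499,-.346],[.498,-.3455]):
    r=p[:2]-c;print(np.hypot(*r),np.degrees(np.arctan2(r[1],r[0])))
cv2.imwrite("pics/w2.png",ctrl.camera("wrist"))
c=np.array([.4987,-.346]);r=p[:2]-c
a0=np.arctan2(r[1],r[0]);q=c+.05*np.array([np.cos(a0),np.sin(a0)])
n=16;A=np.linspace(a0,np.radians(245.1),n+1)
for i in range(1,n+1):
    t=c+.05*np.array([np.cos(A[i]),np.sin(A[i])]);d=t-q;q=t
    print(i,np.degrees(A[i]).round(1),t.round(4),(rot().T@np.r_[d,0]/.3).round(4)[:2])
E
```

```text
time_s: 3.35
eef_pos: [0.4582, -0.3183, 0.1013]
eef_rot: [-0.0, 0.117, 0.993, 0.0]
wrist_force: [0.2, -0.1, 0.1]
opening: 0.857
grasp_force: 0.0
time_s: 4.15
eef_pos: [0.4584, -0.319, 0.102]
eef_rot: [0.0, 0.118, 0.993, -0.0]
wrist_force: [-0.7, 0.7, 5.1]
opening: 0.191
grasp_force: 58.7
[ 0.45844384 -0.31904881  0.1019931 ] [-0.68056337  0.68296584  5.12070713] 0.1908643416031195
0.04869464878537367 146.3943783467491
0.04758524254006212 146.22937313528485
1 152.4 [ 0.4544 -0.3228] [ 0.0053 -0.0172]
2 158.6 [ 0.4522 -0.3277] [ 0.0034 -0.0176]
3 164.7 [ 0.4505 -0.3328] [ 0.0015 -0.0179]
4 170.9 [ 0.4493 -0.3381] [-0.0004 -0.018 ]
5 177.1 [ 0.4488 -0.3435] [-0.0024 -0.0178]
6 183.3 [ 0.4488 -0.3489] [-0.0043 -0.0175]
7 189.5 [ 0.4494 -0.3542] [-0.0061 -0.0169]
8 195.6 [ 0.4506 -0.3595] [-0.0079 -0.0161]
9 201.8 [ 0.4523 -0.3646] [-0.0096 -0.0152]
10 208.0 [ 0.4546 -0.3695] [-0.0112 -0.0141]
11 214.2 [ 0.4573 -0.3741] [-0.0126 -0.0128]
12 220.4 [ 0.4606 -0.3784] [-0.0139 -0.0114]
13 226.6 [ 0.4643 -0.3823] [-0.0151 -0.0098]
14 232.7 [ 0.4684 -0.3858] [-0.016  -0.0081]
15 238.9 [ 0.4729 -0.3888] [-0.0168 -0.0063]
16 245.1 [ 0.4776 -0.3914] [-0.0174 -0.0045]
```

View pics/w2.png

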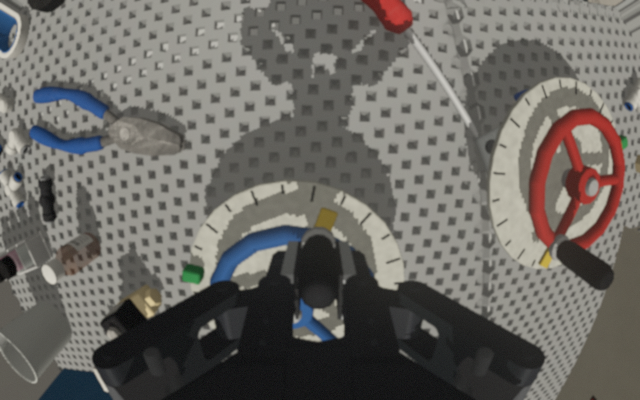

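The handle at (320,270) is held between the pads at 58.7 N, with the pointer at (326,217). I'll crank the first half.

```bash
python3 -m handwheel '[[0,0,0,0.005,-0.017,0,0],[0,0,0,0.0035,-0.0175,0,0],[0,0,0,0.0015,-0.018,0,0],[0,0,0,-0.0005,-0.018,0,0],[0,0,0,-0.0025,-0.018,0,0],[0,0,0,-0.0045,-0.0175,0,0],[0,0,0,-0.006,-0.017,0,0],[0,0,0,-0.008,-0.016,0,0]]'
python3 - <<'E'
from h import *
o=ctrl.get_obs();p=o["eef_pos"];c=[.4987,-.346];r=p[:2]-c
print(np.hypot(*r),np.degrees(np.arctan2(r[1],r[0])),o["wrist_force"]);to([.4506,-.3595,.101])
E
```

```text
time_s: 5.0
eef_pos: [0.4521, -0.3598, 0.102]
eef_rot: [0.0, 0.118, 0.993, 0.0]
wrist_force: [0.2, 3.4, 7.0]
opening: 0.192
grasp_force: 58.9
0.04860715286512006 -163.4855264950483 [0.22162774 3.39326773 6.98702734]
pos [ 0.4521 -0.3598  0.102 ] shift frac [ 0.0051 -0.0001  0.0032]
rotvec to level frac [0.0002 0.0001 0.0002]
```

Forces are low and it's tracking well. Now the second half.

```bash
python3 -m handwheel '[[0,0,0,-0.0095,-0.015,0,0],[0,0,0,-0.011,-0.014,0,0],[0,0,0,-0.0125,-0.013,0,0],[0,0,0,-0.014,-0.0115,0,0],[0,0,0,-0.015,-0.01,0,0],[0,0,0,-0.016,-0.008,0,0],[0,0,0,-0.0165,-0.006,0,0],[0,0,0,-0.0145,-0.0035,0,0]]'
python3 - <<'E'
from h import *
import cv2
o=ctrl.get_obs();p=o["eef_pos"];c=[.4987,-.346];r=p[:2]-c
print(np.hypot(*r),np.degrees(np.arctan2(r[1],r[0])),o["wrist_force"]);to([.4776,-.3914,.101])
a=cv2.resize(ctrl.camera("top")[150:250,300:420],None,fx=5,fy=5,interpolation=cv2.INTER_CUBIC)
m=ctrl.camera_model("wrist");b=ctrl.camera("wrist");cv2.imwrite("pics/w3raw.png",b);np.save("m3.npy",m["cam_to_world"])
cv2.imwrite("pics/t3.png",a)
cv2.imwrite("pics/w3.png",cv2.resize(b[130:330,180:440],None,fx=3,fy=3,interpolation=cv2.INTER_CUBIC))
E
```

```text
time_s: 5.8
eef_pos: [0.4781, -0.3912, 0.102]
eef_rot: [-0.0, 0.118, 0.993, 0.0]
wrist_force: [-2.4, 1.9, 7.4]
opening: 0.191
grasp_force: 59.0
0.04968246391530768 -114.50579173704563 [-2.40963192  1.90808263  7.43778276]
pos [ 0.4781 -0.3912  0.102 ] shift frac [ 0.0014 -0.001   0.0033]
rotvec to level frac [ 0.0001 -0.      0.0002]
```

View pics/w3.png

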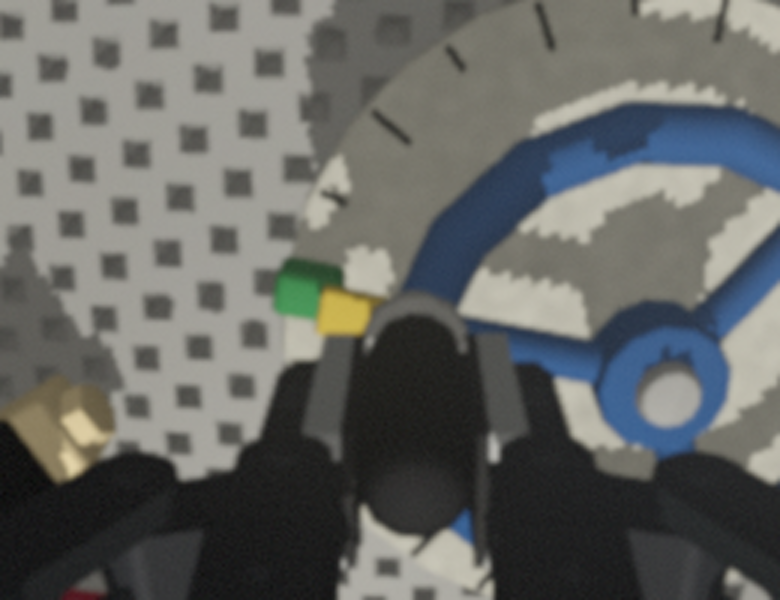

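The pointer (yellow, crop (347,312)) stands right by the green mark (crop (306,295)). I'll put numbers on the remaining angle.

```bash
python3 - <<'E'
from h import *
m=ctrl.camera_model("wrist");m["cam_to_world"]=np.load("m3.npy")
f=lambda u,v,z:wpx(180+u/3,130+v/3,z,m)
h=f(668,395,.08);mk=f(306,295,.061)
for z in(.068,.074):
  y=f(345,313,z);print(z,y.round(4))
  for c in(h[:2],np.array([.4987,-.346])):
    for q in(mk,y):
        d=q[:2]-c;print(np.degrees(np.arctan2(d[1],d[0])).round(2),np.hypot(*d).round(4))
print(h,mk)
E
```

```text
0.068 [ 0.4728 -0.4031  0.068 ]
-114.4 0.0713
-114.95 0.063
-113.89 0.0711
-114.38 0.0627
0.074 [ 0.4705 -0.4021  0.074 ]
-114.4 0.0713
-117.22 0.063
-113.89 0.0711
-116.66 0.0628
[ 0.49937659 -0.34604052  0.08      ] [ 0.46991006 -0.41099627  0.061     ]
```

View pics/t3.png

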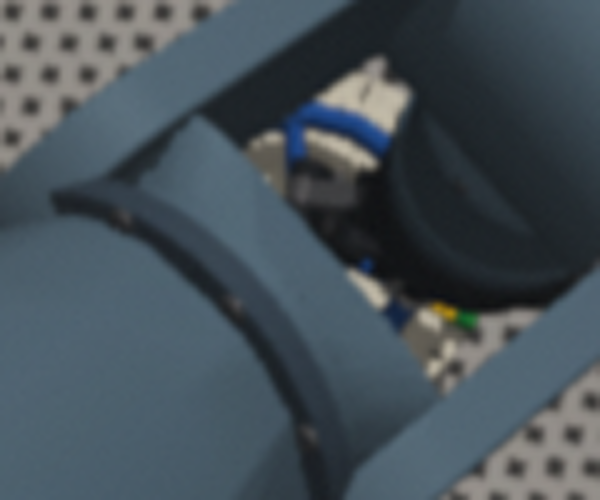

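The pointer is within about 1° of the mark. Now I'll let go and rise.

```bash
python3 -m handwheel '[[0,0,0,0,0,0,0.4],[0,0,0,0,0,0,0.6],[0,0,0,0,0,0,0.6],[0,0,0,0,0,0,0.6],[0,0,0,0,0,-0.04,0.6],[0,0,0,0,0,-0.08,0.6],[0,0,0,0,0,-0.1,0.6],[0,0,0,0,0,-0.1,0.6]]'
python3 -m handwheel '[[0,0,0,0.05,0.05,-0.08,0.6],[0,0,0,0.08,0.1,0,0.6],[0,0,0,0.08,0.12,0,0.6],[0,0,0,0.08,0.12,0,0.6],[0,0,0,0.08,0.12,0,0.6],[0,0,0,0.06,0.1,0,0.6],[0,0,0,0.02,0.04,0,0.6],[0,0,0,0,0,0,0.6]]'
python3 - <<'E'
from h import *
import cv2
a=ctrl.camera("top");cv2.imwrite("pics/t4raw.png",a)
cv2.imwrite("pics/t4.png",cv2.resize(a[150:250,300:420],None,fx=6,fy=6,interpolation=cv2.INTER_CUBIC))
E
```

```text
time_s: 6.7
eef_pos: [0.4778, -0.3911, 0.199]
eef_rot: [-0.0, 0.118, 0.993, -0.0]
wrist_force: [1.1, 0.4, 0.0]
opening: 0.6
grasp_force: 0.0
time_s: 7.5
eef_pos: [0.3923, -0.1692, 0.2222]
eef_rot: [0.001, 0.117, 0.993, -0.001]
wrist_force: [0.6, -0.7, -0.0]
opening: 0.6
grasp_force: 0.0
```

View pics/t4.png

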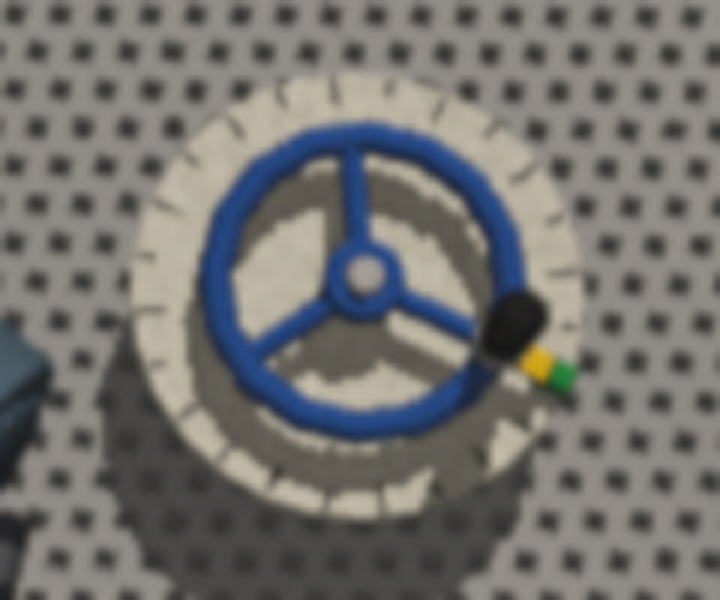

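The pointer (537,364) and the mark (561,377) lie on one radius from the axis, so it's aligned. The gripper is clear, so I'll hand in.

```bash
python3 -c "
from bench import ctrl
print(ctrl.hand_in())"
```

```text
the job is handed in; nothing more can be done
None
```

I cranked the blue handwheel about 97° so its yellow pointer stands at the green mark, to within about 1° in the last picture. I then let go and handed the job in at about 7.5 s, with the gripper clear and the red wheel not touched.

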